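# Lock the marking fixture with its L-gate shifter

## Robot

A 6-joint arm with a two-finger parallel gripper is mounted at the origin on the work surface. World frame = base frame: x ahead of the robot, y to its left, z up, the work surface at z = 0. Lengths are in m, angles in rad, forces in N, time in s.
With the tool pointing down it reaches from about 0.35 to 0.775 m from the base axis. Payload 5.5 kg.
Tool frame: the origin (TCP) lies between the finger pads; the fingertips stand 19 mm ahead of it and the grasp point (between the pads) is the TCP; z points along the fingers, y is the line along which they close (so a half turn about z gives the same grasp; the last joint's range is limited). The gripper opens to 85 mm and grips with 20 to 120 N. Pads are 22 mm wide; open, the fingers measure 114 mm over their backs; the gripper's body (76 mm by 85 mm) begins 54 mm behind the grasp point. The pads swing forward as they close: fully open they stand 13 mm farther back than shut.
Start: joints at [-1.294, 0.313, 0.046, 1.304, 0, 1.431], TCP at [0.233, -0.526, 0.25] pointing down, gripper open.
Joint ranges: [-2.76, 2.76], [-0.86, 1.69], [-1.03, 1.26], [-2.2, 2.34], [-1.47, 1.5], [-3.14, 3.14]. Speed limits (rad/s): [2.57, 2.57, 3.14, 3.14, 3.14, 3.14].

## Interface

Orientations are given as a unit quaternion [x, y, z, w].
In Python, from bench import bot gives the robot as it stands.
- The arm moves only by the tool play_rows, never from a script. Its argument "steps" is one flat list of numbers, 7 for each row, row after row: the turn, a rotation vector about the tool's x, y, z in units of pi/4 rad (1.0 is pi/4 rad), then the shift along the tool's x, y, z in units of 200 mm (1.0 is 200 mm), then the opening, from 0 (shut) to 1 (fully open). In form: [wx, wy, wz, dx, dy, dz, grip, wx, wy, wz, dx, dy, dz, grip, ...]. A call has exactly 8 rows; each row is the pose to reach, as a shift and turn from the pose commanded when the call began, along the tool's axes at that moment; what a row does not reach only later rows make up. A row lasts 1/10 s, in which the tool goes at most 50 mm and 8.59 degrees, less where a joint would pass 70% of its speed; a pose out of reach is approached as far as the arm can. A call with a number of a shift or a turn outside -1 to 1 is refused whole. A call with a gripper value outside its range is refused whole. The fingers move at their own pace and stop on an object; "force" is the grip in N (left out, the last holds). Time passes only in rows, so rows that repeat a pose let the fingers close, or fill a call up. It gives the time, the measured TCP pose, the force, the opening and the grip force at its end, in the units of the state.
- bot.get_state(): the state, without advancing time (a new reading comes with each control period).
- bot.grab_frame(name): name is "side" or "top" or "wrist"; returns a dict with "img" (400x640x3 uint8, blue, green, red), "camera_matrix" (3x3 intrinsics, pixels), "rvec" (rotation vector, rad) and "tvec" (3), from world to camera coordinates, as OpenCV has them; the wrist camera has in their place "mount" (4x4, takes a point from camera to tool coordinates, whose origin is the TCP and whose axes are the flange's). Camera axes: x right, y down, z forward; pixel columns grow to the right and rows downward; lengths in m; the calibration is good to about 2 mm. A picture is of the moment at which its call begins: read the wrist's pose just before it. There is no depth.
- bot.job_done(): hands the job in; it is judged then, once.
The state is a dict: "time_s": time; "joints": joint angles; "dq": joint speeds; "effort": joint torques, N m; "position": TCP position; "ee_rot": TCP orientation; "ft_force": force on the tool from outside, world axes, zero at the start; "ft_torque": the same for the moment, N m; "finger_gap": finger opening in m; "grip_force": force on a finger pad.
Only numpy, scipy, OpenCV 4.12 (cv2) and the standard library are available. Lean on these libraries where they do the work, as an engineer would, in place of code of your own. Each camera call takes 0.05 s, during which the arm holds its last target. There are 200 camera calls.

## Task

Lock the laser-marking fixture: push the orange shifter knob gently along its L-shaped slot to the corner, then round the corner and on to the very end by the green dot, and leave it there. Only push it, with a fingertip or the outside of the fingers; do not take it between the fingers, lift it or force it, and leave the other things on the fixture and the table where they are.

Things in the scene. Friction and masses are not known exactly. Their poses are not given: they have to be found in the camera images.
- fixture: Fixed marking fixture: blue base plate 180 x 320 x 12 mm (x, y, z), on its middle a black housing 130 x 130 mm with a flat aluminium cover, top 31 mm above the table, in which an L-shaped slot 19 mm wide is cut. Origin: centre of the plate's underside, on the table; x along the slot's first leg, y along its second, z up. Rails of a nest on its -y side reach 20 mm above the table.
- slot_start (a point): Slot's centre line at the start of the first leg, at the height of the cover's top (31 mm above the table); x -32, y -28 mm in the fixture's frame. A red dot 14 mm wide lies 21 mm before it. The first leg runs 64 mm from here along the fixture's +x to the corner.
- slot_corner (a point): Slot's centre line at its corner, same height; x 32, y -28 mm in the fixture's frame. The slot's edge stops the pin 1.5 mm beyond it. The second leg runs 60 mm from here along the fixture's +y.
- slot_end (a point): Slot's centre line at the end of the second leg, same height; x 32, y 32 mm in the fixture's frame. A green dot 14 mm wide lies on the cover 21 mm beyond it. The pin's axis must finish here; the slot's edge stops it 1.5 mm beyond.
- shifter: The shifter pin, 0.25 kg, sliding freely (about 1 N, no spring; it stays where it is left): round slippery plastic foot 44 mm wide, 10 mm high, captive under the cover with 3 mm of play in height; 16 mm stem through the slot; orange knob above. It starts somewhere in the first leg. Origin: centre of the foot's underside, on the pin's axis, 12 mm above the table; z up along the pin; it may turn about z.
- knob_mid (a point): Centre of the orange knob, an upright cylinder 26 mm in diameter and 30 mm high, reaching from 35 to 65 mm above the table; on the pin's axis, 50 mm above the table.
- blank: Bystander: dark metal blank 82 x 52 x 5 mm lying in the fixture's nest on its -y side; origin centre of its underside.
- vblock: Bystander: small aluminium clamp block 50 x 34 x 38 mm standing on the fixture's base plate, +y side; origin centre of its underside.
- jar: Bystander: amber jar, 32 mm wide, 45 mm high, standing on the fixture's base plate, +y side; origin centre of its underside.
- mug: Bystander: white mug, 76 mm wide, 90 mm high, on the table to the left; origin centre of its underside.
- can: Bystander: blue can, 60 mm wide, 120 mm high, on the table to the left; origin centre of its underside.
- driver: Bystander: screwdriver with a red handle lying on the table to the right.
- samples: Bystander: stack of black sample cards 86 x 54 x 20 mm on the table to the right; origin centre of its underside.
There are look-alikes about, which are no part of the job. Of the things like the shifter, leave any that is turquoise; of the rest the smaller one is meant.

How it is judged:
By the outcome, as a careful person would: the job done as asked, in the order asked, and still so for the second after the job is handed in, with the robot touching nothing.
It also fails if it takes over 38 s, if anything falls off the work surface, if the arm or the gripper's body presses on something with over 40 N, if the wrist force passes 120 N, or if a joint passes its speed limit or range.

## Working session

There is one attempt and no reset: what is moved stays moved. The work goes in short steps, Python scripts to look and compute and a tool call to move; the robot and the scene stay as the last step left them, time stands still between calls to the robot, and variables do not carry over. Pictures are saved under pics/ and viewed, at most 10 in all, crops included, and the job is handed in when it is done.

Besides the shell and the picture viewer there is one more tool, called after ">>>" as name(argument=value, ...), one argument or row to a line, values as JSON. play_rows: Moves the arm, as the interface text tells. Shifts and turns lie within -1 to 1; 1 stands for 200 mm of shift or pi/4 rad of turn. Its arguments: {"type":"object","properties":{"steps":{"type":"array","items":{"type":"number"}},"force":{"type":"number"}},"required":["steps"]}

```bash
mkdir -p pics
python3 - <<'E'
from bench import bot
import cv2,numpy as np
s=bot.get_state();print(s['time_s'],s['position'],s['ee_rot'],s['finger_gap'])
for n in("top","side"):
    f=bot.grab_frame(n);cv2.imwrite(f"pics/{n}0.png",f['img']);np.savez(f"{n}.npz",K=f['camera_matrix'],r=f['rvec'],t=f['tvec'])
    print(n,f['camera_matrix'],f['rvec'],f['tvec'])
E
```

```text
0.0 [ 0.23264057 -0.52531733  0.24939822] [ 9.78360781e-01  2.06904176e-01 -5.41728568e-05 -9.16738223e-04] 0.08537992281102552
top [[402.90205097   0.         321.52096524]
 [  0.         402.90205097 202.08056318]
 [  0.           0.           1.        ]] [ 2.14290803 -2.18212761  0.1267735 ] [-0.00538609  0.52509786  1.16700566]
side [[404.31567965   0.         323.14503692]
 [  0.         404.31567965 197.87979413]
 [  0.           0.           1.        ]] [ 0.492818   -2.46245583  1.50174511] [0.47377335 0.15998264 0.92480808]
```

View pics/top0.png

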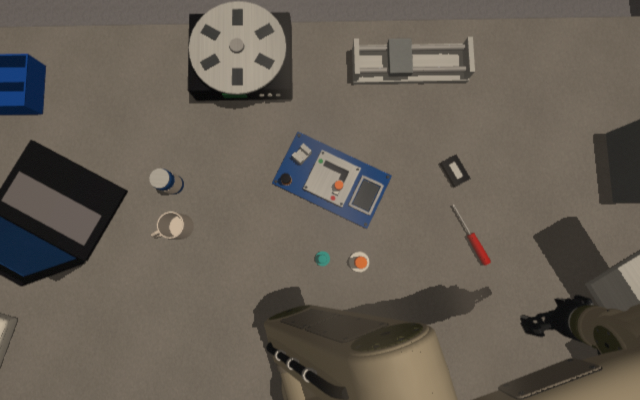

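View pics/side0.png

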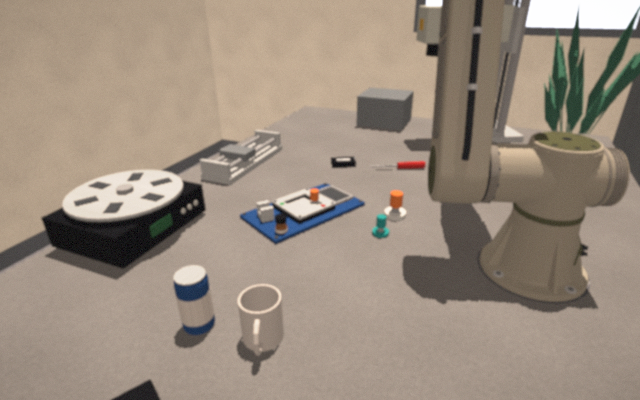

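The fixture is at about (332,180) in the top view, with the orange knob in its slot at about (338,186). The turquoise (322,258) and larger orange (359,261) look-alikes stand loose on the table. Next I'll enlarge the fixture.

Run:
```python
import cv2
a=cv2.imread("pics/top0.png")[125:235,265:400];cv2.imwrite("pics/topc.png",cv2.resize(a,None,fx=5.5,fy=5.4545,interpolation=cv2.INTER_CUBIC))
a=cv2.imread("pics/side0.png")[170:245,235:370];cv2.imwrite("pics/sidec.png",cv2.resize(a,None,fx=5.5,fy=5.5,interpolation=cv2.INTER_CUBIC))
```

```text
(no output)
```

View pics/topc.png

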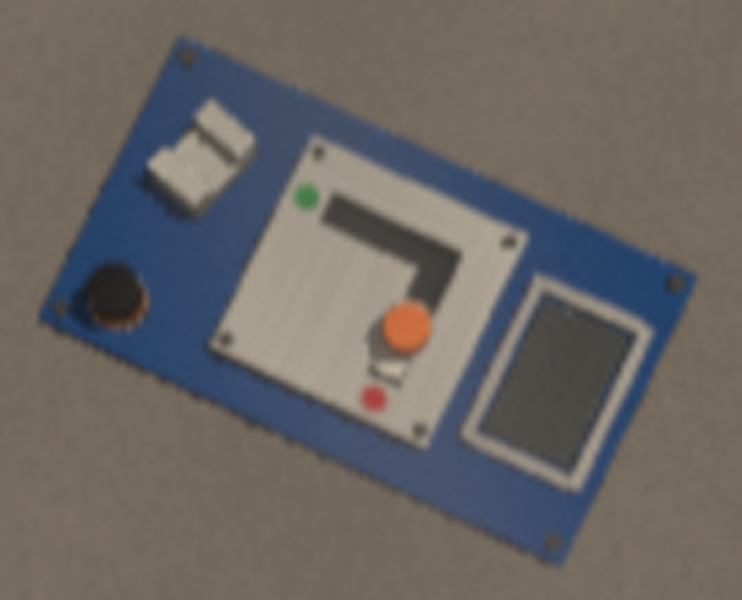

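View pics/sidec.png

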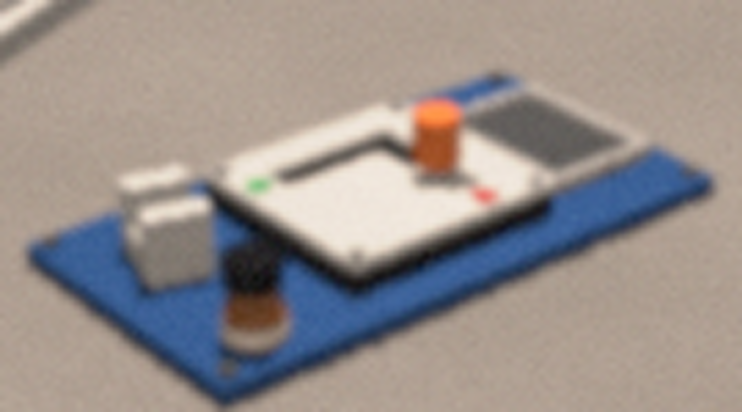

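The top crop clearly shows the plate and cover corners, the dots (green 307,197; red 374,399) and the knob top (407,327). The side crop shows the knob top at (438,108). I'll fit the fixture pose to these.

```bash
cat > h.py <<'E'
import cv2,numpy as np
from scipy.optimize import least_squares
C={n:np.load(f"{n}.npz") for n in("top","side")}
def proj(n,P):
    c=C[n];return cv2.projectPoints(np.float64(P).reshape(-1,3),c['r'],c['t'],c['K'],None)[0][:,0]
def w(p,P):
    P=np.float64(P).reshape(-1,3);c,s=np.cos(p[2]),np.sin(p[2])
    return np.c_[p[0]+c*P[:,0]-s*P[:,1],p[1]+s*P[:,0]+c*P[:,1],P[:,2]]
E
python3 - <<'E'
from h import *
F=np.array([[65,65,31],[65,-65,31],[-65,-65,31],[-65,65,31],[90,160,12],[90,-160,12],[-90,-160,12],[-90,160,12],[-53,-28,31],[32,53,31]])/1e3
T=np.array([[315,137],[527,235],[427,447],[210,347],[182,38],[695,273],[560,565],[42,320],[374,399],[307,197]])/[5.5,5.4545]+[265,125]-.4
S=np.array([[484,190],[260,185]])/5.5+[235,170]-.4
FS=F[[8,9]]
r=least_squares(lambda p:np.r_[(proj("top",w(p,F))-T).ravel(),(proj("side",w(p,FS))-S).ravel()],[.5,0,-.4],loss='soft_l1')
p=r.x;print(p,np.degrees(p[2]));print(np.round(proj("top",w(p,F))-T,1).tolist(),(proj("side",w(p,FS))-S).tolist())
np.save("p.npy",p)
kt=np.array([407,327])/[5.5,5.4545]+[265,125]-.4; ks=np.array([438,109])/5.5+[235,170]-.4
q=least_squares(lambda P:np.r_[(proj("top",P)-kt).ravel(),(proj("side",P)-ks).ravel()],[.5,0,.06]);print("knob top",q.x,q.fun)
c,s=np.cos(p[2]),np.sin(p[2]);d=q.x[:2]-p[:2];print("in fixture",c*d[0]+s*d[1],-s*d[0]+c*d[1])
for n,P in dict(start=[-32,-28],corner=[32,-28],end=[32,32]).items():print(n,w(p,np.r_[P,31]/1e3))
E
```

```text
[ 0.59695756 -0.04721734 -0.46150787] -26.4424534030807
[[-0.3, -0.1], [0.3, 0.1], [0.1, 0.2], [0.1, -0.1], [-0.5, -0.6], [0.9, 0.3], [0.8, 0.2], [-0.9, -0.1], [0.2, 0.1], [0.1, 0.3]] [[-0.17035568756085695, 0.9282151658566988], [-0.5082192909541732, 0.20604775394886587]]
knob top [ 0.57004898 -0.06551924  0.06656743] [ 0.11835982  0.29535154 -0.30958152 -0.03855397]
in fixture -0.015943654465775708 -0.028369552659475095
start [[ 0.55583697 -0.05803848  0.031     ]]
corner [[ 0.61314143 -0.0865376   0.031     ]]
end [[ 0.63985935 -0.03281467  0.031     ]]
```

```bash
cat >> h.py <<'E'
from scipy.spatial.transform import Rotation as R
p=np.load("p.npy") if __import__("os").path.exists("p.npy") else None
def go(fx,fy,z,s):
    t=w(p,[fx/1e3,fy/1e3,z])[0];A=R.from_quat(s['ee_rot']);a=p[2]+np.pi/2
    B=R.from_matrix(np.c_[[np.cos(a),np.sin(a),0],[np.sin(a),-np.cos(a),0],[0,0,-1]])
    print("target",t,"rot",np.round((A.inv()*B).as_rotvec()/(np.pi/4),3),"shift",np.round(A.inv().apply(t-s['position'])/.2,3))
def where(s):
    d=np.array(s['position'])[:2]-p[:2];c,q=np.cos(p[2]),np.sin(p[2]);print("t",s['time_s'],"fix mm",1e3*np.array([c*d[0]+q*d[1],-q*d[0]+c*d[1]]),"z",s['position'][2],"F",s['ft_force'],s['finger_gap'])
E
python3 - <<'E'
from h import *
from bench import bot
s=bot.get_state();go(-60,-28,.2,s);where(s)
E
```

```text
target [ 0.53076628 -0.04557011  0.2       ] rot [-0.002 -0.001 -0.882] shift [ 2.334 -1.59   0.251]
t 0.1 fix mm [-113.25846619 -590.34174171] z 0.24948930444395306 F [ 0.59901707 -0.75298787  0.45971003] 0.08533116634318827
```

>>> play_rows(
  steps=[0, 0, -0.1, 0.12, -0.08, 0, 0, 0, 0, -0.22, 0.26, -0.18, 0, 0, 0, 0, -0.34, 0.4, -0.27, 0, 0, 0, 0, -0.46, 0.54, -0.37, 0, 0, 0, 0, -0.58, 0.68, -0.46, 0, 0, 0, 0, -0.7, 0.82, -0.56, 0, 0, 0, 0, -0.8, 0.94, -0.64, 0, 0, 0, 0, -0.88, 1, -0.68, 0, 0],
)

```text
time_s: 0.9
position: [0.3612, -0.3182, 0.25]
ee_rot: [0.849, 0.528, 0.0, -0.001]
ft_force: [-0.1, -0.7, 0.3]
finger_gap: -0.0003
grip_force: 0.0
```

Run:
```python
from h import *
from bench import bot
s=bot.get_state();go(-60,-28,.2,s);where(s);print(s['joints'])
```

```text
target [ 0.53076628 -0.04557011  0.2       ] rot [-0.001 -0.001  0.005] shift [1.597 0.158 0.251]
t 0.9 fix mm [ -90.41609253 -347.5588743 ] z 0.2500222446054406 F [-0.14453564 -0.66766092  0.30745599] -0.0003482335436778393
[-8.89298594e-01  1.33074352e-01 -1.85341187e-01  1.25349267e+00
  4.32818211e-04  1.13931242e+00]
```

>>> play_rows(
  steps=[0, 0, 0, 0.15, 0.02, 0.02, 0, 0, 0, 0, 0.3, 0.03, 0.05, 0, 0, 0, 0, 0.45, 0.05, 0.08, 0, 0, 0, 0, 0.6, 0.06, 0.1, 0, 0, 0, 0, 0.75, 0.08, 0.12, 0, 0, 0, 0, 0.88, 0.09, 0.14, 0, 0, 0, 0, 0.96, 0.1, 0.16, 0, 0, 0, 0, 1, 0.1, 0.16, 0],
)

```text
time_s: 1.7
position: [0.4679, -0.149, 0.2174]
ee_rot: [0.85, 0.527, -0.0, -0.001]
ft_force: [-0.1, -0.0, -0.8]
finger_gap: 0.0005
grip_force: 0.0
```

>>> play_rows(
  steps=[0, 0, 0, 0.1, 0.01, 0.02, 0, 0, 0, 0, 0.22, 0.02, 0.04, 0, 0, 0, 0, 0.34, 0.03, 0.06, 0, 0, 0, 0, 0.45, 0.04, 0.08, 0, 0, 0, 0, 0.54, 0.05, 0.09, 0, 0, 0, 0, 0.59, 0.06, 0.09, 0, 0, 0, 0, 0.6, 0.06, 0.09, 0, 0, 0, 0, 0.6, 0.06, 0.09, 0],
)

```text
time_s: 2.5
position: [0.532, -0.0488, 0.2003]
ee_rot: [0.85, 0.526, -0.0, 0.0]
ft_force: [-0.6, -0.1, -0.5]
finger_gap: 0.0001
grip_force: 0.0
```

Run:
```python
from h import *
from bench import bot
s=bot.get_state();f=bot.grab_frame("wrist");cv2.imwrite("pics/w1.png",f['img'])
np.savez("w1.npz",K=f['camera_matrix'],M=f['mount'],pos=s['position'],q=s['ee_rot'])
go(-60,-28,.2,s);where(s);print(f['camera_matrix'],f['mount'])
```

```text
target [ 0.53076628 -0.04557011  0.2       ] rot [-0.     0.001 -0.002] shift [ 0.012 -0.013  0.002]
t 2.5 fix mm [-57.45774199 -30.33964945] z 0.2003362805906894 F [-0.64886404 -0.12008715 -0.50102957] 8.016098852060865e-05
[[323.63946941   0.         314.37546877]
 [  0.         323.63946941 195.48208648]
 [  0.           0.           1.        ]] [[-6.57576625e-04 -9.63733906e-01 -2.66864246e-01  6.80496847e-02]
 [ 9.99999769e-01 -6.80206159e-04 -7.63959453e-06 -9.51962801e-04]
 [-1.74160167e-04 -2.66864189e-01  9.63734131e-01 -1.23972923e-01]
 [ 0.00000000e+00  0.00000000e+00  0.00000000e+00  1.00000000e+00]]
```

View pics/w1.png

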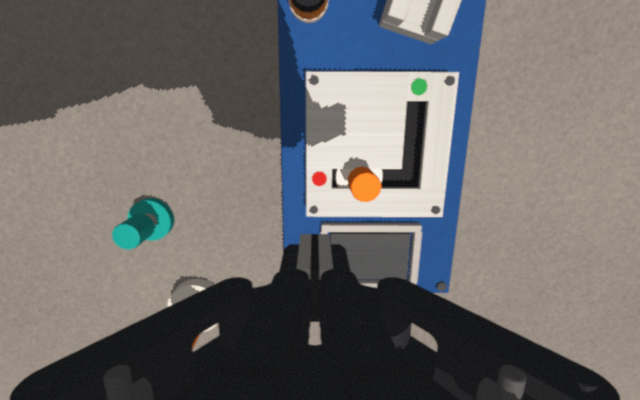

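The wrist view shows the red dot at (319,179), the green dot at (419,87) and the knob top at (366,187). The shut fingertips span columns 297–333 near row 236.

Run:
```python
from h import *
d=np.load("w1.npz");A=R.from_quat(d['q']).as_matrix();M=d['M']
def toC(P):
    t=(np.atleast_2d(P)-d['pos'])@A;return (t-M[:3,3])@M[:3,:3]
def pr(P):
    c=toC(P);u=c@d['K'].T;return u[:,:2]/u[:,2:]
F=np.array([[65,65,31],[65,-65,31],[-65,-65,31],[-65,65,31],[-53,-28,31],[32,53,31]])/1e3
T=np.array([[459,72],[443,216],[306,216],[306,72],[319,179],[419,87]])
print("resid",(pr(w(p,F))-T).round(1).tolist())
r=least_squares(lambda q:(pr(w(q,F))-T).ravel(),p,loss='soft_l1');print("wrist-only",r.x,p,r.fun.round(1))
k=least_squares(lambda q:(pr(w(r.x,[q[0],q[1],.065]))-[366,187]).ravel(),[0,0]).x;print("knob in fixture(wrist)",k*1e3)
for x in(-11,0,11):
  for y in(-14.5,0,14.5):
    t=np.array([x,y,19])/1e3;c=(t-M[:3,3])@M[:3,:3];u=d['K']@c;print(x,y,(u[:2]/u[2]).round(0))
```

```text
resid [[0.2, 0.2], [0.3, 0.8], [1.6, 1.0], [0.4, 0.5], [1.2, 0.3], [0.2, 0.1]]
wrist-only [ 0.59658693 -0.04659245 -0.46517333] [ 0.59695756 -0.04721734 -0.46150787] [-0.2 -0.  -0.6  0.6  0.7  0.4 -0.  -0.3  0.4 -0.3 -0.2 -0.2]
knob in fixture(wrist) [-15.08765928 -27.42904705]
-11 -14.5 [287. 273.]
-11 0 [316. 273.]
-11 14.5 [346. 273.]
0 -14.5 [286. 252.]
0 0 [316. 252.]
0 14.5 [346. 252.]
11 -14.5 [286. 231.]
11 0 [316. 231.]
11 14.5 [347. 231.]
```

Run:
```python
from h import *
from bench import bot
np.save("p.npy",[.5968,-.0469,-.4633])
import h;h.p=np.load("p.npy")
s=bot.get_state();where(s);go(-52,-28,.2,s);go(-52,-28,.06,s)
```

```text
t 2.55 fix mm [-57.13188827 -30.91367209] z 0.20039525561493185 F [-0.25620006 -0.27234631 -1.32413752] 6.77976692633934e-05
target [ 0.53776843 -0.04870937  0.2       ] rot [ 0.     0.001 -0.   ] shift [0.015 0.026 0.002]
target [ 0.53776843 -0.04870937  0.06      ] rot [ 0.     0.001 -0.   ] shift [0.015 0.026 0.702]
```

>>> play_rows(
  steps=[0, 0, 0, 0.015, 0.025, 0.1, 0, 0, 0, 0, 0.015, 0.025, 0.22, 0, 0, 0, 0, 0.015, 0.025, 0.34, 0, 0, 0, 0, 0.015, 0.025, 0.46, 0, 0, 0, 0, 0.015, 0.025, 0.57, 0, 0, 0, 0, 0.015, 0.025, 0.65, 0, 0, 0, 0, 0.015, 0.025, 0.69, 0, 0, 0, 0, 0.015, 0.025, 0.7, 0],
)

```text
time_s: 3.35
position: [0.5372, -0.0486, 0.0596]
ee_rot: [0.851, 0.526, -0.001, -0.0]
ft_force: [-1.0, 0.1, -0.0]
finger_gap: 0.0003
grip_force: 0.0
```

Run:
```python
from h import *
from bench import bot
s=bot.get_state();where(s);go(4,-28,.06,s)
```

```text
t 3.35 fix mm [-52.61335049 -28.13213095] z 0.059641127571772846 F [-0.9551218   0.09624284 -0.04022397] 0.00034553115989394677
target [ 0.58786506 -0.07373592  0.06      ] rot [-0.002  0.001 -0.001] shift [ 0.001  0.283 -0.002]
```

>>> play_rows(
  steps=[0, 0, 0, 0, 0.01, 0, 0, 0, 0, 0, 0, 0.025, 0, 0, 0, 0, 0, 0, 0.04, 0, 0, 0, 0, 0, 0, 0.06, 0, 0, 0, 0, 0, 0, 0.08, 0, 0, 0, 0, 0, 0, 0.1, 0, 0, 0, 0, 0, 0, 0.12, 0, 0, 0, 0, 0, 0, 0.14, 0, 0],
)

```text
time_s: 4.15
position: [0.5632, -0.0606, 0.0603]
ee_rot: [0.85, 0.526, -0.0, -0.0]
ft_force: [-1.1, 0.9, 0.3]
finger_gap: 0.0
grip_force: 0.5
```

>>> play_rows(
  steps=[0, 0, 0, 0, 0.02, 0, 0, 0, 0, 0, 0, 0.04, 0, 0, 0, 0, 0, 0, 0.06, 0, 0, 0, 0, 0, 0, 0.08, 0, 0, 0, 0, 0, 0, 0.1, 0, 0, 0, 0, 0, 0, 0.12, 0, 0, 0, 0, 0, 0, 0.135, 0, 0, 0, 0, 0, 0, 0.14, 0, 0],
)

```text
time_s: 4.95
position: [0.5884, -0.0732, 0.0603]
ee_rot: [0.85, 0.526, 0.0, 0.0]
ft_force: [-1.4, 0.4, 1.4]
finger_gap: 0.0001
grip_force: 0.5
```

```bash
cat >> h.py <<'E'
def knob(bot,name,seed):
    "knob top centre, fixture mm, from the orange blob in the top view near seed"
    o={}
    f=bot.grab_frame("top")["img"];cv2.imwrite(f"pics/{name}.png",f)
    m=cv2.inRange(cv2.cvtColor(f,cv2.COLOR_BGR2HSV),(3,120,120),(20,255,255));m[:,:300]=0;m[215:]=0
    n,l,st,c=cv2.connectedComponentsWithStats(m);print([(st[i,4],c[i].round(1).tolist()) for i in range(1,n) if st[i,4]>8])
    i=1+np.argmax(st[1:,4]);k=least_squares(lambda q:(proj("top",w(p,[q[0],q[1],.063]))-c[i]).ravel(),[0,0]).x;print("knob top",(k*1e3).round(1))
E
python3 - <<'E'
from h import *
from bench import bot
s=bot.get_state();where(s);knob(bot,"k1",0)
a=cv2.imread("pics/k1.png")[125:235,265:400];cv2.imwrite("pics/k1c.png",cv2.resize(a,None,fx=5,fy=5,interpolation=cv2.INTER_CUBIC))
f=bot.grab_frame("wrist");cv2.imwrite("pics/w2.png",f['img'])
E
```

```text
t 4.95 fix mm [  4.29897778 -27.2998052 ] z 0.060259553403821324 F [-1.38010587  0.39145455  1.40701556] 0.00011653755561724061
[]Traceback (most recent call last):
  File "<stdin>", line 3, in <module>
  File "h.py", line 23, in knob
    i=1+np.argmax(st[1:,4]);k=least_squares(lambda q:(proj("top",w(p,[q[0],q[1],.063]))-c[i]).ravel(),[0,0]).x;print("knob top",(k*1e3).round(1))
        ~~~~~~~~~^^^^^^^^^^
    return _wrapfunc(a, 'argmax', axis=axis, out=out, **kwds)
    return bound(*args, **kwds)
ValueError: attempt to get argmax of an empty sequence
```

```bash
cat >> h.py <<'E'
def wk(bot,name,px=None):
    s=bot.get_state();f=bot.grab_frame("wrist");cv2.imwrite(f"pics/{name}.png",f['img']);where(s)
    np.savez(f"{name}.npz",K=f['camera_matrix'],M=f['mount'],pos=s['position'],q=s['ee_rot'])
def wpr(name,P):
    d=np.load(f"{name}.npz");A=R.from_quat(d['q']).as_matrix();M=d['M']
    c=((np.atleast_2d(P)-d['pos'])@A-M[:3,3])@M[:3,:3];u=c@d['K'].T;return u[:,:2]/u[:,2:]
def wfix(name,px,z):
    return least_squares(lambda q:(wpr(name,w(p,[q[0],q[1],z]))-px).ravel(),[0,0]).x*1e3
E
python3 - <<'E'
from h import *
from bench import bot
wk(bot,"w2")
print(wpr("w2",w(p,np.array([[32,-28,31],[32,32,31],[32,-28,65],[19,-28,65],[45,-28,65],[32,-15,65]])/1e3)))
E
```

```text
t 5.0 fix mm [  4.25011308 -27.31724415] z 0.06025218132612618 F [ 0.10437847  0.06170709 -0.21552369] 2.9898272275465314e-05
[[370.34365167 244.86833612]
 [376.27415894 125.38678701]
 [384.14680804 279.0536526 ]
 [352.57472322 279.07153017]
 [415.71652029 279.03577637]
 [386.00100015 250.04654547]]
```

View pics/w2.png

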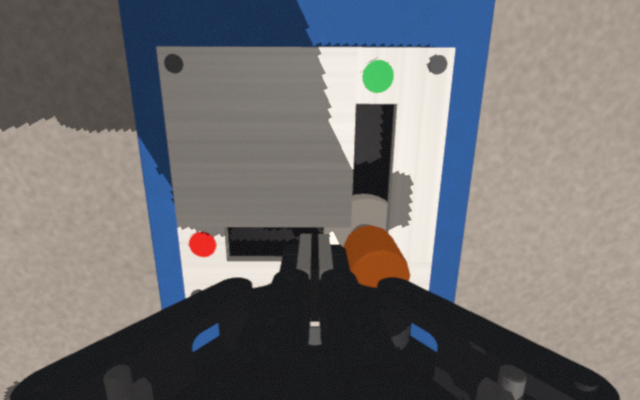

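The knob's right edge is at (409,275), against 416 predicted at the corner, so it is about 3 mm short. I'll push that far.

>>> play_rows(
  steps=[0, 0, 0, 0, 0.003, 0, 0, 0, 0, 0, 0, 0.006, 0, 0, 0, 0, 0, 0, 0.009, 0, 0, 0, 0, 0, 0, 0.012, 0, 0, 0, 0, 0, 0, 0.015, 0, 0, 0, 0, 0, 0, 0.017, 0, 0, 0, 0, 0, 0, 0.018, 0, 0, 0, 0, 0, 0, 0.018, 0, 0],
)

```text
time_s: 5.85
position: [0.591, -0.0745, 0.0603]
ee_rot: [0.85, 0.526, -0.0, -0.0]
ft_force: [-2.3, 1.2, 1.0]
finger_gap: 0.0001
grip_force: 1.3
```

Run:
```python
from h import *
from bench import bot
wk(bot,"w3");d=cv2.imread("pics/w3.png")
m=cv2.inRange(cv2.cvtColor(d,cv2.COLOR_BGR2HSV),(5,150,60),(20,255,255));ys,xs=np.where(m);ok=(ys>200);print("right edge",np.sort(xs[ok])[-5:])
for x in(30,32,33.5):print(x,wpr("w3",w(p,np.array([[x+13,-28,65]])/1e3)))
```

```text
t 5.85 fix mm [  7.11317804 -27.28721354] z 0.06029780354882589 F [-2.34416838  1.19827765  1.00683103] 0.00014939479450858014
right edge [408 408 408 408 408]
30 [[403.88151214 279.10723565]]
32 [[408.73852104 279.10753933]]
33.5 [[412.38131367 279.1077671 ]]
```

Now at x ≈ 31.8 mm, which is the corner. I'll back off, rise and go round to the knob's -y side.

>>> play_rows(
  steps=[0, 0, 0, 0, -0.04, 0, 0, 0, 0, 0, 0, -0.085, 0, 0, 0, 0, 0, 0, -0.085, -0.1, 0, 0, 0, 0, 0, -0.085, -0.22, 0, 0, 0, 0, 0, -0.085, -0.3, 0, 0, 0, 0, -0.06, -0.06, -0.3, 0, 0, 0, 0, -0.14, 0.02, -0.3, 0, 0, 0, 0, -0.18, 0.125, -0.3, 0],
)

```text
time_s: 6.7
position: [0.5963, -0.1191, 0.1196]
ee_rot: [0.851, 0.526, -0.001, -0.0]
ft_force: [0.5, 0.3, 0.2]
finger_gap: -0.0003
grip_force: 0.0
```

Run:
```python
from h import *
from bench import bot
wk(bot,"w4");s=bot.get_state();go(32,-66,.06,s)
d=cv2.imread("pics/w4.png");m=cv2.inRange(cv2.cvtColor(d,cv2.COLOR_BGR2HSV),(3,150,60),(20,255,255))
n,l,st,c=cv2.connectedComponentsWithStats(m);print([st[i].tolist() for i in range(1,n) if st[i,4]>60])
print(wpr("w4",w(p,np.array([[32+13,-28,65],[19,-28,65],[32,-28,65],[32,-15,65]])/1e3)))
```

```text
t 6.7 fix mm [ 31.78933972 -64.84462524] z 0.1195530520597228 F [0.46030537 0.2854661  0.15872038] -0.0002729759815016588
target [ 0.59593107 -0.12024334  0.06      ] rot [ 0.004  0.001 -0.002] shift [ 0.001 -0.021  0.297]
[[296, 136, 44, 49, 1660], [0, 331, 52, 69, 2346]]
[[339.89883765 163.87632201]
 [293.23712899 163.88920858]
 [316.56627852 163.88276576]
 [316.59887412 140.33947015]]
```

Run:
```python
from h import *
from bench import bot
bot.grab_frame("wrist");bot.grab_frame("wrist");s=bot.get_state();where(s);go(32,-66,.06,s)
```

```text
t 6.85 fix mm [ 32.93624194 -64.70701098] z 0.11908434688005268 F [-0.5391967   0.05933473  0.25481347] 9.857041335176323e-05
target [ 0.59593107 -0.12024334  0.06      ] rot [-0.001  0.    -0.002] shift [-0.006 -0.004  0.295]
```

Settled. Next I'll go down and then push along +y: contact is expected with the finger centre at y ≈ -52, and the slot end with it at y ≈ 8.

>>> play_rows(
  steps=[0, 0, 0, -0.005, -0.004, 0.06, 0, 0, 0, 0, -0.005, -0.004, 0.13, 0, 0, 0, 0, -0.005, -0.004, 0.2, 0, 0, 0, 0, -0.005, -0.004, 0.26, 0, 0, 0, 0, -0.005, -0.004, 0.295, 0, 0, 0, 0, -0.005, -0.004, 0.295, 0, 0, 0, 0, 0.01, -0.004, 0.295, 0, 0, 0, 0, 0.025, -0.004, 0.295, 0],
)

```text
time_s: 7.65
position: [0.5997, -0.1131, 0.062]
ee_rot: [0.85, 0.526, 0.0, 0.001]
ft_force: [-0.4, -0.5, -0.0]
finger_gap: 0.0001
grip_force: 0.0
```

>>> play_rows(
  steps=[0, 0, 0, 0.015, 0, 0, 0, 0, 0, 0, 0.03, 0, 0, 0, 0, 0, 0, 0.045, 0, 0, 0, 0, 0, 0, 0.06, 0, 0, 0, 0, 0, 0, 0.075, 0, 0, 0, 0, 0, 0, 0.09, 0, 0, 0, 0, 0, 0, 0.1, 0, 0, 0, 0, 0, 0, 0.1, 0, 0, 0],
)

```text
time_s: 8.45
position: [0.6081, -0.0949, 0.0612]
ee_rot: [0.85, 0.526, 0.0, -0.0]
ft_force: [0.9, -0.9, 0.4]
finger_gap: -0.0003
grip_force: 0.0
```

Run:
```python
from h import *
from bench import bot
wk(bot,"w5")
d=cv2.imread("pics/w5.png");m=cv2.inRange(cv2.cvtColor(d,cv2.COLOR_BGR2HSV),(3,150,60),(20,255,255))
n,l,st,c=cv2.connectedComponentsWithStats(m);print([st[i].tolist() for i in range(1,n) if st[i,4]>60])
for y in(-28,-20,-10):print(y,wpr("w5",w(p,np.array([[32,y+13,65],[32,y+13,35],[45,y,65],[19,y,65]])/1e3)).round().tolist())
```

```text
t 8.45 fix mm [ 31.56830432 -37.83129634] z 0.06119825808833558 F [ 0.94665895 -0.9034622   0.36275896] -0.0003289025658702706
[[286, 175, 65, 75, 3662]]
-28 [[318.0, 225.0], [317.0, 203.0], [350.0, 255.0], [286.0, 255.0]]
-20 [[318.0, 205.0], [317.0, 187.0], [350.0, 236.0], [285.0, 236.0]]
-10 [[318.0, 180.0], [317.0, 166.0], [351.0, 213.0], [285.0, 213.0]]
```

View pics/w5.png

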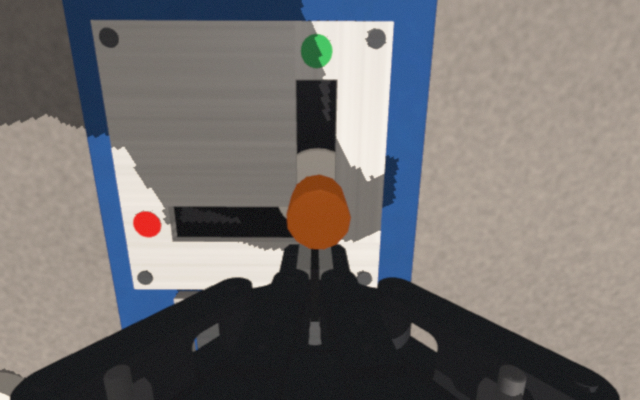

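The knob (columns 286–351, leading edge row 175) has rounded the corner to y ≈ -14.5 mm. The finger trails it by about 23.5 mm, so about 46 mm remains.

>>> play_rows(
  steps=[0, 0, 0, 0.015, 0, 0, 0, 0, 0, 0, 0.03, 0, 0, 0, 0, 0, 0, 0.045, 0, 0, 0, 0, 0, 0, 0.06, 0, 0, 0, 0, 0, 0, 0.075, 0, 0, 0, 0, 0, 0, 0.09, 0, 0, 0, 0, 0, 0, 0.105, 0, 0, 0, 0, 0, 0, 0.12, 0, 0, 0],
)

```text
time_s: 9.3
position: [0.6188, -0.0735, 0.0613]
ee_rot: [0.85, 0.526, -0.0, 0.0]
ft_force: [-1.3, -1.0, -0.8]
finger_gap: 0.0001
grip_force: 0.3
```

>>> play_rows(
  steps=[0, 0, 0, 0.015, 0, 0, 0, 0, 0, 0, 0.03, 0, 0, 0, 0, 0, 0, 0.045, 0, 0, 0, 0, 0, 0, 0.06, 0, 0, 0, 0, 0, 0, 0.075, 0, 0, 0, 0, 0, 0, 0.085, 0, 0, 0, 0, 0, 0, 0.095, 0, 0, 0, 0, 0, 0, 0.095, 0, 0, 0],
)

```text
time_s: 10.1
position: [0.6274, -0.0565, 0.0614]
ee_rot: [0.85, 0.526, 0.0, 0.0]
ft_force: [-0.5, 0.1, -0.9]
finger_gap: -0.0001
grip_force: 0.0
```

```bash
cat > m.py <<'E'
import sys
from h import *
from bench import bot
n=sys.argv[1];wk(bot,n)
d=cv2.imread(f"pics/{n}.png");m=cv2.inRange(cv2.cvtColor(d,cv2.COLOR_BGR2HSV),(3,150,60),(20,255,255))
k,l,st,c=cv2.connectedComponentsWithStats(m);print([st[i].tolist() for i in range(1,k) if st[i,4]>60])
for y in(26,29,32):print(y,wpr(n,w(p,np.array([[32,y+13,35],[32,y+13,65],[45,y,65],[19,y,65]])/1e3)).round(1).tolist())
E
python3 m.py w6
```

```text
t 10.1 fix mm [31.66071661  5.11403951] z 0.06136289223769046 F [-0.51079684  0.14083348 -0.90951052] -0.00012684955190502922
[[78, 0, 58, 27, 1001], [287, 175, 63, 75, 3627]]
26 [[317.1, 180.4], [317.8, 197.6], [350.4, 229.1], [285.0, 229.1]]
29 [[317.1, 174.2], [317.8, 190.1], [350.6, 221.9], [284.8, 221.9]]
32 [[317.2, 167.9], [317.8, 182.4], [350.9, 214.7], [284.6, 214.7]]
```

>>> play_rows(
  steps=[0, 0, 0, 0.003, 0, 0, 0, 0, 0, 0, 0.006, 0, 0, 0, 0, 0, 0, 0.009, 0, 0, 0, 0, 0, 0, 0.012, 0, 0, 0, 0, 0, 0, 0.015, 0, 0, 0, 0, 0, 0, 0.018, 0, 0, 0, 0, 0, 0, 0.018, 0, 0, 0, 0, 0, 0, 0.018, 0, 0, 0],
)

```text
time_s: 10.95
position: [0.6289, -0.0535, 0.0613]
ee_rot: [0.85, 0.526, 0.0, 0.0]
ft_force: [-0.1, -0.2, 0.2]
finger_gap: -0.0
grip_force: 0.3
```

```bash
python3 m.py w7
python3 - <<'E'
from h import *
d=cv2.imread("pics/w7.png");cv2.imwrite("pics/w7c.png",cv2.resize(d[20:270,190:450],None,fx=2.4,fy=2.4))
print(wpr("w7",w(p,[.032,.053,.031])))
E
```

```text
t 10.95 fix mm [31.6631707   8.39299588] z 0.061306620623325585 F [-0.14192495 -0.22154688  0.2275348 ] -4.830146840888499e-05
[[81, 0, 57, 36, 1197], [287, 175, 63, 75, 3640]]
26 [[317.1, 187.1], [317.7, 205.7], [350.2, 236.8], [285.1, 236.8]]
29 [[317.1, 181.0], [317.8, 198.3], [350.4, 229.8], [284.9, 229.8]]
32 [[317.1, 174.8], [317.8, 190.8], [350.6, 222.7], [284.8, 222.7]]
[[317.08012452 156.67440756]]
```

View pics/w7c.png

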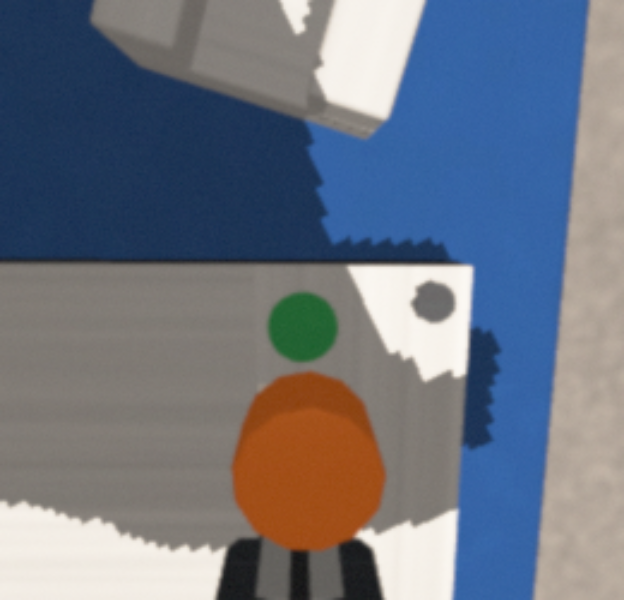

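The knob is at y ≈ 31.9 mm, just short of the green dot, which sits where predicted. I'll add a slight 0.6 mm push, then back off and rise.

>>> play_rows(
  steps=[0, 0, 0, 0.002, 0, 0, 0, 0, 0, 0, 0.003, 0, 0, 0, 0, 0, 0, 0.003, 0, 0, 0, 0, 0, 0, -0.02, 0, 0, 0, 0, 0, 0, -0.08, 0, 0, 0, 0, 0, 0, -0.12, 0, 0, 0, 0, 0, 0, -0.12, 0, -0.1, 0, 0, 0, 0, -0.12, 0, -0.25, 0],
)

```text
time_s: 11.8
position: [0.6158, -0.0757, 0.1096]
ee_rot: [0.851, 0.525, -0.002, -0.002]
ft_force: [0.8, -0.0, 0.3]
finger_gap: -0.0003
grip_force: 0.0
```

>>> play_rows(
  steps=[0, 0, 0, -0.05, 0, -0.15, 0, 0, 0, 0, -0.1, 0, -0.3, 0, 0, 0, 0, -0.2, 0, -0.4, 0, 0, 0, 0, -0.3, 0, -0.5, 0, 0, 0, 0, -0.4, 0, -0.5, 0, 0, 0, 0, -0.45, 0, -0.5, 0, 0, 0, 0, -0.45, 0, -0.5, 0, 0, 0, 0, -0.45, 0, -0.5, 0],
)

```text
time_s: 12.6
position: [0.5775, -0.1555, 0.2106]
ee_rot: [0.851, 0.526, -0.0, -0.001]
ft_force: [0.5, -0.2, -0.9]
finger_gap: 0.0001
grip_force: 0.0
```

```bash
python3 m.py w8
```

```text
t 12.6 fix mm [  31.24793113 -105.73806356] z 0.2106155029143438 F [ 0.45769248 -0.2141531  -0.8664    ] 5.53026734163592e-05
[[301, 0, 33, 33, 915], [51, 236, 63, 50, 2083]]
26 [[316.5, 9.9], [316.8, -1.7], [334.1, 17.8], [299.4, 17.9]]
29 [[316.5, 5.9], [316.8, -6.2], [334.1, 13.4], [299.4, 13.4]]
32 [[316.5, 1.8], [316.8, -10.8], [334.2, 8.9], [299.3, 8.9]]
```

View pics/w8.png

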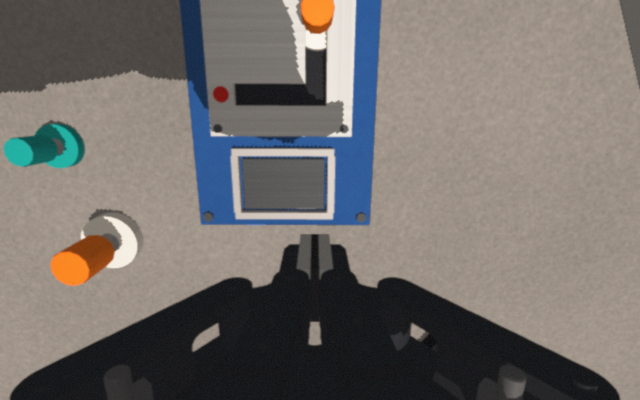

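The knob sits at about (317,12), up in the second leg; blank, nest and look-alikes are undisturbed. I'll check its y from the near edge (row 32–33) before handing in.

Run:
```python
from h import *
from bench import bot
for y in(30,31,32,33.5):print(y,wpr("w8",w(p,np.array([[32,y-13,35],[32,y-13,65],[32,y-9.5-0,31]])/1e3)).round(1).tolist())
f=bot.grab_frame("top")['img'];cv2.imwrite("pics/t9.png",f)
m=cv2.inRange(cv2.cvtColor(f,cv2.COLOR_BGR2HSV),(3,150,120),(20,255,255));m[215:]=0;m[:,:305]=0
k,l,st,c=cv2.connectedComponentsWithStats(m);print([(st[i].tolist(),c[i].round(1)) for i in range(1,k) if st[i,4]>10])
g=cv2.imread("pics/top0.png");m0=cv2.inRange(cv2.cvtColor(g,cv2.COLOR_BGR2HSV),(3,150,120),(20,255,255));m0[215:]=0;m0[:,:305]=0
k,l,s0,c0=cv2.connectedComponentsWithStats(m0);print([(s0[i].tolist(),c0[i].round(1)) for i in range(1,k) if s0[i,4]>10])
for q in([-15.5,-28],[32,32]):print(q,proj("top",w(p,[q[0]/1e3,q[1]/1e3,.063])))
```

```text
30 [[316.5, 38.9], [316.7, 31.0], [316.5, 35.4]]
31 [[316.5, 37.7], [316.7, 29.6], [316.5, 34.1]]
32 [[316.5, 36.4], [316.7, 28.1], [316.5, 32.8]]
33.5 [[316.5, 34.4], [316.7, 25.9], [316.5, 30.9]]
[([323, 158, 8, 8, 52], array([326.5, 161.5]))]
[([335, 181, 8, 8, 51], array([338.5, 184.6]))]
[-15.5, -28] [[338.49134094 184.91624061]]
[32, 32] [[326.85361665 161.69349785]]
```

```bash
python3 -c "
from bench import bot
print(bot.job_done())"
```

```text
the job is handed in; nothing more can be done
None
```

I pushed the orange shifter knob round the corner to the slot's end by the green dot; camera checks put its axis within about 1 mm of the end point. The arm is withdrawn clear of everything, and I handed the job in at about 13 s.

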